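Make up two front-panel sample kits at the edge bander

ROBOT

A 6-joint arm with a two-finger parallel gripper is mounted at the origin on the work surface. World frame = base frame: x ahead of the robot, y to its left, z up, the work surface at z = 0. Lengths are in m, angles in rad, forces in N, time in s.
With the tool pointing down it reaches from about 0.25 to 0.8 m from the base axis. Payload 3.9 kg.
Tool frame: the origin (TCP) lies midway between the tips of the shut fingers; the grasp point (between the pads) lies 19 mm behind it; z points along the fingers, y is the line along which they close (so a half turn about z gives the same grasp; the last joint's range is limited). The gripper opens to 85 mm and grips with 20 to 120 N. Pads are 22 mm wide; open, the fingers measure 114 mm over their backs; the gripper's body (76 mm by 85 mm) begins 54 mm behind the grasp point. The pads swing forward as they close: fully open they stand 13 mm farther back than shut.
Start: joints at [1.232, 0.26, -0.138, 1.173, 0, 1.571], TCP at [0.174, 0.495, 0.231] pointing down, gripper open.
Joint ranges: [-2.78, 2.78], [-0.83, 1.72], [-1.28, 1.37], [-1.9, 2.12], [-1.57, 1.48], [-3.14, 3.14]. Speed limits (rad/s): [2.57, 2.57, 3.14, 3.14, 3.14, 3.14].

INTERFACE

Orientations are given as a unit quaternion [x, y, z, w].
In Python, from cell import r, eyes, order gives the robot as it stands.
- The arm moves only by the tool step_arm, never from a script. Its argument "increments" is a list of rows, each a list of 3 entries, a list of its own where there are three numbers: the shift along the tool's x, y, z in normalised numbers (1 is 1 m), then the turn, a rotation vector about the tool's x, y, z in fractions of the full range, 1 being 90 degrees, then the finger opening in m, from 0 to 0.0854. A call has 1 to 8 rows; each row is the pose to reach, as a shift and turn from the pose commanded when the call began, along the tool's axes at that moment; what a row does not reach only later rows make up. A row lasts 1/8 s, in which the tool goes at most 62.5 mm and 10.7 degrees, less where a joint would pass 70% of its speed; a pose out of reach is approached as far as the arm can. No shift or turn number may pass 1 either way. A call with a gripper value outside its range is refused whole. The fingers move at their own pace and stop on an object; the grip force is fixed at half the most. Time passes only in rows, so rows that repeat a pose let the fingers close. It gives the time, the measured TCP pose, the force, the opening and the grip force at its end, in the units of the state.
- r.sense(): the state, without advancing time (a new reading comes with each control period).
- eyes.grab_frame(name): name is "scene" or "top" or "wrist"; returns the picture (384x512x3 uint8, red, green, blue); there is no depth.
- eyes.camera_info(name): a dict with "fx", "fy", "cx", "cy" (pixels), "eye" and "orientation" of the camera in the world; the wrist camera has in their place "T_tool_cam" (4x4, takes a point from camera to tool coordinates, whose origin is the TCP and whose axes are the flange's). Camera axes: x right, y up, looking along -z (the intrinsics and any distortion apply to the point x, -y, -z); pixel columns grow to the right and rows downward; lengths in m; the calibration is good to about 2 mm. A picture is of the moment at which its call begins: read the wrist's pose just before it. camera_info takes no time and is no camera call.
- order.sign_off(): hands the job in; it is judged then, once.
The state is a dict: "time": time; "joint_pos": joint angles; "qvel": joint speeds; "joint_efforts": joint torques, N m; "ee_pos": TCP position; "tcp_rot": TCP orientation; "ft_force": force on the tool from outside, world axes, zero at the start; "moment": the same for the moment, N m; "gripper_width": finger opening in m; "grip_force": force on a finger pad.
Only numpy, scipy, OpenCV 4.12 (cv2) and the standard library are available. Lean on these libraries where they do the work, as an engineer would, in place of code of your own. Each camera call takes 0.05 s, during which the arm holds its last target. There are 200 camera calls.

TASK

Make up the two sample kits: in the green tray the oak panel with the black bar handle standing on its two black dots, and in the blue tray the white panel with the brass knob standing on the black ring and the furniture leg on the red square. Lay each panel flat in the middle of its tray, marks upward and lengthwise with the tray, and leave the fittings upright and centred on their marks. Leave the dark-grey sample and the yellow tape measure where they are.

Things in the scene. Friction and masses are not known exactly. Their poses are not given: they have to be found in the camera images.
- green_tray: Shallow green plastic tray, fixed to the bench, for the oak kit: outside 130 (x) by 156 (y, its length) mm, floor 4 mm thick, rim 4 mm wide and 10 mm high over the bench (6 mm above the tray floor). Origin: centre of its underside, on the bench; z up.
- blue_tray: Shallow blue plastic tray, fixed, for the white kit; same sizes and axes as the green tray.
- oak_panel: Loose chipboard sample panel with brown oak faces, 56 (x) by 130 (y, its length) by 19 mm thick, 100 g. On its top two black dots, 18 mm across, at x = 0, y = +40 and -40 mm, where the feet of the bar handle go (either way round). Flat at the start, marks up. Origin: centre of the underside, z up; it lies in its tray either way round.
- white_panel: Loose white-faced chipboard sample panel, 56 (x) by 130 (y, its length) by 19 mm thick, 100 g. On its top a black ring (40 mm outside) centred at x = 0, y = +34 mm, where the knob goes, and a red square outline (46 mm outside) centred at x = 0, y = -34 mm, where the leg goes. Flat at the start, marks up. Origin: centre of the underside, z up; it lies in its tray either way round.
- bar_handle: Loose black bar handle standing on its two feet: bar 100 mm along x, 10 mm wide (y), from 26 to 35 mm high; feet 12 mm across at x = +40 and -40 mm; 70 g. Origin: midway between the feet, on the surface it stands on; z up. Grip the bar across y, midway.
- brass_knob: Loose round brass furniture knob standing on its base: head 32 mm across from 14 to 23 mm high, base 24 mm across, 27 mm high in all, 60 g. Origin: centre of the base's underside; z up.
- leg: Loose short furniture leg standing on its steel plate: plate 40 x 40 x 5 mm, on it a black round column 26 mm across up to 40 mm, then a black rubber pad 28 mm across, 46 mm high in all, 80 g. Any yaw will do. Origin: centre of the plate's underside; z up.
- grey_sample: Dark-grey panel sample, 70 (x) by 50 (y) by 19 mm, loose; belongs to no kit, stays where it is. Origin: centre of the underside.
- tape_measure: Yellow tape measure with a black disc on top, 62 (x) by 60 (y) by 32 mm, loose, 250 g; stays where it is. Origin: centre of the underside.
Things that resemble listed ones, but are neither listed nor needed, are in the scene too. There is more than one size of the green_tray; the one meant has the size given above.

How it is judged:
By the outcome, as a careful person would: the job done as asked, in the order asked, and still so for the second after the job is handed in, with the robot touching nothing.
It also fails if it takes over 112 s, if anything falls off the work surface, if the arm or the gripper's body presses on something with over 40 N, if the wrist force passes 120 N, or if a joint passes its speed limit or range.

## Working session

There is one attempt and no reset: what is moved stays moved. The work goes in short steps, Python scripts to look and compute and a tool call to move; the robot and the scene stay as the last step left them, time stands still between calls to the robot, and variables do not carry over. Pictures are saved under pics/ and viewed, at most 14 in all, crops included, and the job is handed in when it is done.

Besides the shell and the picture viewer there is one more tool, called after ">>>" as name(argument=value, ...) on one line, values as JSON. step_arm: Moves the arm, as the interface text tells. Its arguments: {"type":"object","properties":{"increments":{"type":"array","items":{"type":"array"}}},"required":["increments"]}

```bash
mkdir -p pics; ls; python3 - <<'E'
from cell import r,eyes,order
import cv2
for n in("top","scene"):
    cv2.imwrite(f"pics/{n}0.png",cv2.resize(eyes.grab_frame(n)[:,:,::-1],(800,600)) )
    print(n,eyes.camera_info(n))
print(eyes.camera_info("wrist")); print(r.sense())
E
```

```text
pics
top {'fx': 490.9230054866953, 'fy': 490.9230054866953, 'cx': 251.03861290861238, 'cy': 187.53673181450276, 'eye': array([0.20231664, 0.04758004, 1.30354009]), 'orientation': array([ 0.0598841 , -0.05648697, -0.70320934,  0.70620092])}
scene {'fx': 382.0638753860714, 'fy': 382.0638753860714, 'cx': 263.05847521777457, 'cy': 189.265737709537, 'eye': array([ 0.93049835, -0.64899623,  0.64740127]), 'orientation': array([0.42424642, 0.13884189, 0.27141432, 0.85268527])}
{'fx': 269.5813688303474, 'fy': 269.5813688303474, 'cx': 257.41841063847505, 'cy': 192.256601649497, 'T_tool_cam': array([[ 1.19537465e-03,  9.48483660e-01,  3.16823795e-01,
         8.16521976e-02],
       [ 9.99999127e-01, -9.55325102e-04, -9.13010188e-04,
        -1.39199486e-04],
       [-5.63305521e-04,  3.16824609e-01, -9.48483974e-01,
        -1.42556127e-01],
       [ 0.00000000e+00,  0.00000000e+00,  0.00000000e+00,
         1.00000000e+00]])}
{'time': 0.1, 'joint_pos': array([ 1.23200051e+00,  2.60596844e-01, -1.39262526e-01,  1.17272531e+00,
        2.21089314e-06,  1.57083571e+00]), 'qvel': array([-0.00014895, -0.00232796,  0.00337454, -0.00179818,  0.00035706,
        0.00114832]), 'joint_efforts': array([-1.39573053e-04, -4.06507301e+01,  2.54527259e+01,  1.00222669e-02,
       -1.67567481e-05, -1.09760308e-05]), 'ee_pos': array([0.17427273, 0.49455758, 0.23055092]), 'tcp_rot': array([ 1.68608248e-01,  9.85682738e-01, -8.81196163e-04, -1.51820829e-04]), 'ft_force': array([ 0.42855197, -0.14498287, -0.06428563]), 'moment': array([ 0.02566905,  0.00265588, -0.02163457]), 'grip_force': 0.0, 'gripper_width': 0.0854142308939851}
```

View pics/top0.png

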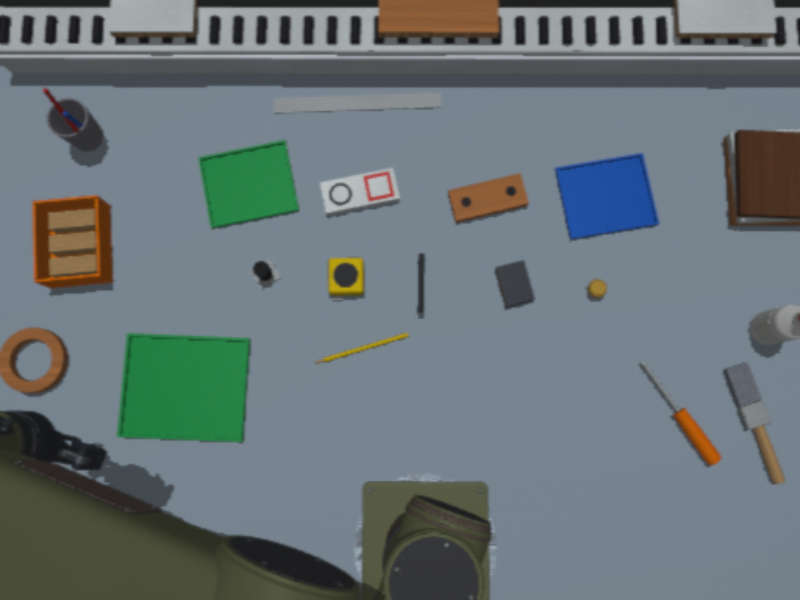

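View pics/scene0.png

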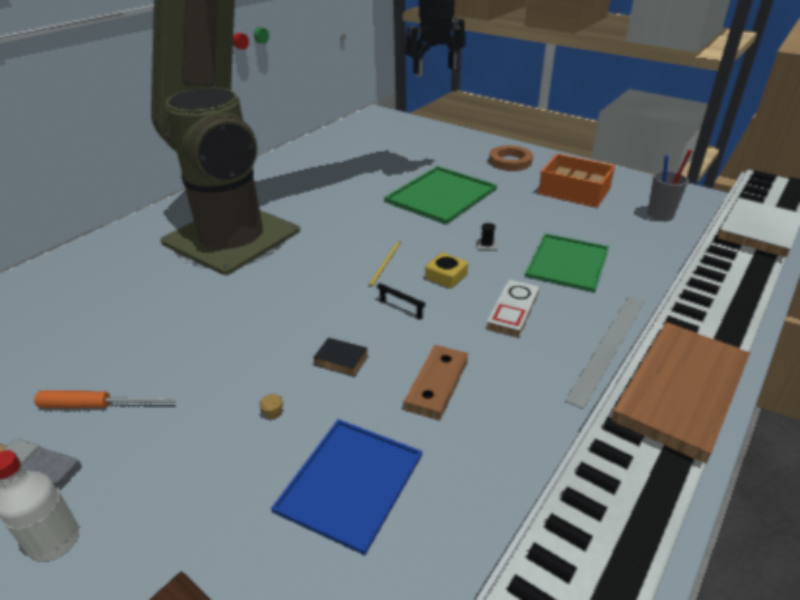

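The top view (800 px) shows the small green tray at (249,185), the white panel at (359,191), the oak panel at (488,198) and the blue tray at (607,196). The leg is at (264,271), the tape at (346,277), the handle at (421,285), the grey sample at (515,284) and the knob at (597,288). The big green tray at (185,388) is the decoy.

```bash
cat > h.py <<'E'
from cell import r,eyes,order
import numpy as np,cv2
from scipy.spatial.transform import Rotation as R
def grab(n,save=None):
    s=r.sense(); im=eyes.grab_frame(n); c=eyes.camera_info(n)
    if n=="wrist":
        T=np.eye(4);T[:3,:3]=R.from_quat(s["tcp_rot"]).as_matrix();T[:3,3]=s["ee_pos"];T=T@c["T_tool_cam"]
        c["Rm"],c["eye"]=T[:3,:3],T[:3,3]
    else: c["Rm"]=R.from_quat(c["orientation"]).as_matrix()
    if save: cv2.imwrite(f"pics/{save}.png",im[:,:,::-1])
    return im,c
def world(c,p,z):
    p=np.asarray(p,float).reshape(-1,2)
    d=np.c_[(p[:,0]-c["cx"])/c["fx"],-(p[:,1]-c["cy"])/c["fy"],-np.ones(len(p))]@c["Rm"].T
    return (c["eye"]+d*((z-c["eye"][2])/d[:,2])[:,None])[:,:2]
def pix(c,P):
    q=(np.asarray(P)-c["eye"])@c["Rm"]
    return c["cx"]+c["fx"]*q[0]/-q[2], c["cy"]-c["fy"]*q[1]/-q[2]
COL={"green":((45,120,40),(75,255,255)),"blue":((105,150,40),(130,255,255)),"oak":((5,90,90),(16,255,255)),
 "white":((0,0,190),(180,40,255)),"red":((172,120,120),(8,255,255)),"black":((0,0,0),(180,255,50)),
 "brass":((14,110,90),(24,255,255)),"yellow":((23,150,120),(32,255,255))}
def mask(im,col):
    h=cv2.cvtColor(im,cv2.COLOR_RGB2HSV);lo,hi=COL[col]
    if lo[0]>hi[0]: return cv2.inRange(h,lo,(180,)+hi[1:])|cv2.inRange(h,(0,)+lo[1:],hi)
    return cv2.inRange(h,lo,hi)
def find(im,c,col,z,near=None,rad=.1,amin=15,m=None):
    """blobs of a colour: rectangle (centre, long, short, angle of long side in deg) on plane z, pixel area, pixel centroid"""
    out=[]
    m=mask(im,col) if m is None else m
    for k in cv2.findContours(m,cv2.RETR_EXTERNAL,cv2.CHAIN_APPROX_NONE)[0]:
        a=cv2.contourArea(k)
        if a<amin: continue
        (x,y),(w,h),t=cv2.minAreaRect((world(c,k,z)*1000).astype(np.float32))
        if w<h: w,h,t=h,w,t+90
        M=cv2.moments(k);g=np.array([M["m10"],M["m01"]])/M["m00"];gw=world(c,g,z)[0]*1000
        if near is None or np.hypot(x/1000-near[0],y/1000-near[1])<rad:
            out.append(dict(c=(round(x,1),round(y,1)),L=round(w,1),W=round(h,1),ang=round((t+90)%180-90,1),a=a,px=tuple(g.round(1)),cen=tuple(gw.round(1).tolist())))
    return out
E
python3 - <<'E'
from h import *
im,c=grab("top")
for col,z in(("green",.01),("blue",.01),("oak",.019),("white",.019),("red",.019),("black",.03),("brass",.023),("yellow",.032)):
    print(col)
    for o in find(im,c,col,z): 
        if 50<o["px"][1]<290: print("  ",o)
E
```

```text
green
   {'c': (257.2, 403.7), 'L': 208.2, 'W': 172.2, 'ang': 87.9, 'a': 5106.5, 'px': (np.float64(117.5), np.float64(247.8)), 'cen': (255.9, 403.6)}
   {'c': (611.5, 308.7), 'L': 154.1, 'W': 131.4, 'ang': -77.7, 'a': 2497.5, 'px': (np.float64(158.6), np.float64(117.5)), 'cen': (610.9, 308.4)}
blue
   {'c': (591.6, -317.9), 'L': 155.5, 'W': 129.7, 'ang': -80.0, 'a': 2525.5, 'px': (np.float64(387.8), np.float64(125.2)), 'cen': (591.0, -317.6)}
   {'c': (729.8, 626.0), 'L': 37.7, 'W': 6.0, 'ang': 50.6, 'a': 17.0, 'px': (np.float64(45.8), np.float64(75.6)), 'cen': (730.7, 626.6)}
oak
   {'c': (179.2, -447.5), 'L': 101.2, 'W': 26.2, 'ang': 33.8, 'a': 355.5, 'px': (np.float64(446.1), np.float64(279.5)), 'cen': (178.4, -447.8)}
   {'c': (301.1, 659.5), 'L': 106.5, 'W': 104.8, 'ang': -89.7, 'a': 1293.5, 'px': (np.float64(19.8), np.float64(230.0)), 'cen': (300.8, 659.8)}
   {'c': (506.0, 613.5), 'L': 155.5, 'W': 119.2, 'ang': 4.7, 'a': 2220.5, 'px': (np.float64(42.5), np.float64(152.8)), 'cen': (508.3, 615.6)}
   {'c': (586.1, -109.8), 'L': 129.8, 'W': 56.3, 'ang': -76.0, 'a': 899.5, 'px': (
[... 522 characters left out ...]
.0, -445.3), 'L': 94.3, 'W': 19.9, 'ang': 35.1, 'a': 239.0, 'px': (np.float64(446.4), np.float64(279.8)), 'cen': (177.7, -446.8)}
   {'c': (426.0, -292.0), 'L': 27.0, 'W': 25.8, 'ang': -45.6, 'a': 80.0, 'px': (np.float64(381.9), np.float64(184.1)), 'cen': (425.8, -291.8)}
   {'c': (507.4, 610.7), 'L': 144.6, 'W': 109.1, 'ang': 3.8, 'a': 1446.5, 'px': (np.float64(47.1), np.float64(156.0)), 'cen': (498.7, 600.8)}
yellow
   {'c': (323.2, 99.2), 'L': 143.5, 'W': 5.8, 'ang': -73.0, 'a': 66.0, 'px': (np.float64(233.8), np.float64(221.8)), 'cen': (323.3, 98.6)}
   {'c': (444.7, 132.2), 'L': 59.2, 'W': 55.5, 'ang': 1.0, 'a': 436.0, 'px': (np.float64(221.2), np.float64(175.7)), 'cen': (445.0, 132.9)}
```

```bash
cat >> h.py <<'E'
def plan(x,y,z,ydir=None):
    """tool-frame shift (m) and turn (deg about tool z) to TCP x,y,z in mm with the closing line at ydir deg (nearest half turn)"""
    s=r.sense();Q=R.from_quat(s["tcp_rot"]).as_matrix()
    d=Q.T@(np.array([x,y,z])/1000-s["ee_pos"])
    yaw=np.degrees(np.arctan2(Q[1,1],Q[0,1]))
    t=0 if ydir is None else (ydir-yaw+90)%180-90
    print("shift",d.round(4).tolist(),"turn z",round(-t,1),"| yaw",yaw.round(1),"tilt",np.degrees(Q[:2,2]).round(2),"q6",s["joint_pos"][5].round(2),"t",s["time"])
E
python3 -c "
from h import *
plan(586,-110,180,14)"
```

```text
shift [-0.5892, -0.4334, 0.0513] turn z 56.6 | yaw 70.6 tilt [-0.03 -0.08] q6 1.57 t 0.15
```

The manual's scale: turns go in shares of 90 degrees. Converting my numbers, 56.6 degrees / 90 = 0.6289.

>>> step_arm(increments=[[[-0.589,-0.433,0.051],[0,0,0.6289],0.085],[[-0.589,-0.433,0.051],[0,0,0.6289],0.085],[[-0.589,-0.433,0.051],[0,0,0.6289],0.085],[[-0.589,-0.433,0.051],[0,0,0.6289],0.085],[[-0.589,-0.433,0.051],[0,0,0.6289],0.085],[[-0.589,-0.433,0.051],[0,0,0.6289],0.085],[[-0.589,-0.433,0.051],[0,0,0.6289],0.085],[[-0.589,-0.433,0.051],[0,0,0.6289],0.085]])

```text
time: 1.15
ee_pos: [0.4562, 0.0811, 0.1964]
tcp_rot: [0.616, 0.788, 0.0, 0.0]
ft_force: [0.9, 1.0, -0.4]
gripper_width: 0.0852
grip_force: 0.0
```

```bash
python3 -c "
from h import *
plan(586,-110,180,14)"
```

```text
shift [-0.2168, 0.0798, 0.0163] turn z -0.0 | yaw 14.0 tilt [0.02 0.02] q6 1.5 t 1.15
```

>>> step_arm(increments=[[[-0.217,0.08,0.016],[0,0,0],0.085],[[-0.217,0.08,0.016],[0,0,0],0.085],[[-0.217,0.08,0.016],[0,0,0],0.085],[[-0.217,0.08,0.016],[0,0,0],0.085],[[-0.217,0.08,0.016],[0,0,0],0.085],[[-0.217,0.08,0.016],[0,0,0],0.085]])

```text
time: 1.9
ee_pos: [0.5846, -0.1079, 0.1799]
tcp_rot: [0.616, 0.788, -0.0, -0.001]
ft_force: [-0.6, 0.3, 0.2]
gripper_width: 0.0848
grip_force: 0.0
```

```bash
python3 - <<'E'
from h import *
im,c=grab("wrist","w1")
print(find(im,c,"oak",.019,amin=200))
plan(586,-110,-1,14)
E
```

```text
[{'c': (585.7, -109.1), 'L': 129.7, 'W': 56.0, 'ang': -76.0, 'a': 3980.0, 'px': (np.float64(259.3), np.float64(174.7)), 'cen': (585.9, -105.6)}]
shift [-0.0031, 0.0011, 0.1812] turn z 0.0 | yaw 14.0 tilt [-0.08  0.04] q6 1.14 t 1.95
```

View pics/w1.png

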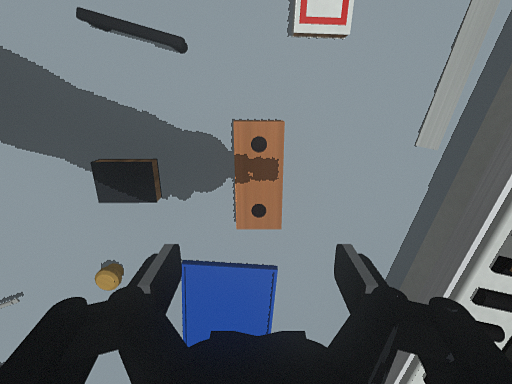

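The wrist view shows the oak panel upright at pixel (258,175). Its measured pose agrees with the top camera to within 1 mm. Next I descend and grip.

>>> step_arm(increments=[[[-0.0025,0.0005,0.06],[0,0,0],0.085],[[-0.0025,0.0005,0.12],[0,0,0],0.085],[[-0.0025,0.0005,0.165],[0,0,0],0.085],[[-0.0025,0.0005,0.18],[0,0,0],0.085],[[-0.0025,0.0005,0.18],[0,0,0],0.04],[[-0.0025,0.0005,0.18],[0,0,0],0.04],[[-0.0025,0.0005,0.18],[0,0,0],0.04],[[-0.0025,0.0005,0.18],[0,0,0],0.04]])

```text
time: 2.95
ee_pos: [0.5886, -0.1108, 0.0029]
tcp_rot: [0.616, 0.788, 0.001, 0.002]
ft_force: [-1.0, 1.0, 6.4]
gripper_width: 0.0542
grip_force: 65.8
```

>>> step_arm(increments=[[[0,0,0],[0,0,0],0.04],[[0,0,0],[0,0,0],0.04],[[0,0,-0.04],[0,0,0],0.04],[[0,0,-0.08],[0,0,0],0.04],[[0,0,-0.08],[0,0,0],0.04],[[0,0,-0.08],[0,0,0],0.04]])

```text
time: 3.7
ee_pos: [0.5861, -0.1106, 0.0803]
tcp_rot: [0.616, 0.788, -0.0, -0.0]
ft_force: [0.0, 1.2, -1.6]
gripper_width: 0.0542
grip_force: 64.9
```

```bash
python3 - <<'E'
from h import *
im,c=grab("wrist","w2")
print(find(im,c,"oak",.095,amin=200))
plan(611,308.5,85,12)
E
```

```text
[{'c': (584.4, -104.3), 'L': 118.2, 'W': 56.6, 'ang': -75.9, 'a': 19817.0, 'px': (np.float64(256.5), np.float64(229.5)), 'cen': (581.1, -93.0)}]
shift [0.4004, 0.126, -0.0053] turn z 2.0 | yaw 14.0 tilt [-0.11  0.02] q6 1.14 t 3.75
```

View pics/w2.png

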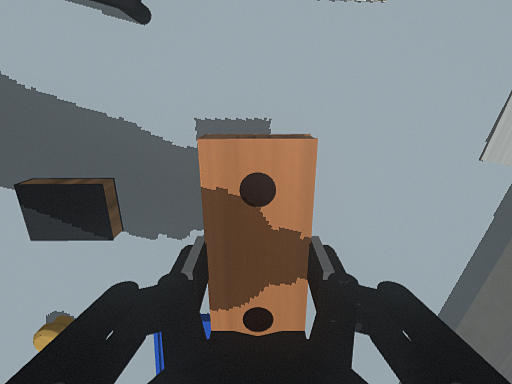

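In the tool's units: 2 degrees / 90 = 0.0222.

>>> step_arm(increments=[[[0.4,0.126,-0.005],[0,0,0.0222],0.04],[[0.4,0.126,-0.005],[0,0,0.0222],0.04],[[0.4,0.126,-0.005],[0,0,0.0222],0.04],[[0.4,0.126,-0.005],[0,0,0.0222],0.04],[[0.4,0.126,-0.005],[0,0,0.0222],0.04],[[0.4,0.126,-0.005],[0,0,0.0222],0.04],[[0.4,0.126,-0.005],[0,0,0.0222],0.04],[[0.4,0.126,-0.005],[0,0,0.0222],0.04]])

```text
time: 4.75
ee_pos: [0.6109, 0.3114, 0.0832]
tcp_rot: [0.628, 0.779, -0.001, -0.001]
ft_force: [-0.1, -0.9, -0.5]
gripper_width: 0.0547
grip_force: 64.9
```

>>> step_arm(increments=[[[0,0,0],[0,0,0],0.04],[[0,0,0],[0,0,0],0.04]])

```text
time: 5.0
ee_pos: [0.6115, 0.3063, 0.0846]
tcp_rot: [0.63, 0.777, -0.001, -0.0]
ft_force: [-0.0, -1.0, -1.4]
gripper_width: 0.0544
grip_force: 64.9
```

```bash
python3 - <<'E'
from h import *
im,c=grab("wrist","w3")
s=r.sense();print(s["ee_pos"],s["ft_force"])
zt=s["ee_pos"][2]+.0185
m=mask(im,"black"); m[:, :200]=0; m[:,320:]=0; m[340:]=0
print(find(im,c,"black",zt,m=m))
print(find(im,c,"oak",zt,amin=200))
print(find(im,c,"green",.01,amin=200))
plan(611,308.5,85,12)
E
```

```text
[0.61179843 0.30630164 0.0849961 ] [ 0.69362429  0.58266856 -0.86459693]
[{'c': (619.0, 270.8), 'L': 16.7, 'W': 16.5, 'ang': 12.1, 'a': 525.0, 'px': (np.float64(257.5), np.float64(319.0)), 'cen': (619.1, 270.6)}, {'c': (616.5, 287.8), 'L': 70.4, 'W': 64.4, 'ang': 12.1, 'a': 1396.0, 'px': (np.float64(283.0), np.float64(311.8)), 'cen': (632.2, 278.6)}, {'c': (584.8, 292.8), 'L': 42.7, 'W': 4.3, 'ang': -81.9, 'a': 316.0, 'px': (np.float64(203.2), np.float64(270.8)), 'cen': (583.9, 296.1)}, {'c': (602.7, 346.7), 'L': 16.7, 'W': 16.5, 'ang': -78.0, 'a': 890.5, 'px': (np.float64(257.0), np.float64(189.3)), 'cen': (602.6, 347.0)}]
[{'c': (609.5, 315.2), 'L': 114.8, 'W': 54.6, 'ang': -78.0, 'a': 19820.0, 'px': (np.float64(256.5), np.float64(229.7)), 'cen': (606.8, 325.9)}]
[{'c': (608.1, 325.5), 'L': 129.6, 'W': 122.8, 'ang': 12.2, 'a': 7163.0, 'px': (np.float64(259.4), np.float64(148.4)), 'cen': (603.3, 351.7)}]
shift [0.0023, -0.0003, -0.0] turn z -0.1 | yaw 11.9 tilt [-0.07 -0.05] q6 1.83 t 5.05
```

View pics/w3.png

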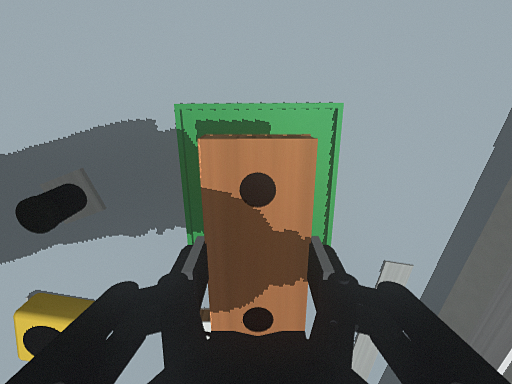

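The panel is held squarely over the green tray (dots at (258,190) and (258,319), tray far edge at row 104). I shift it 2 mm along the tray and lower it.

>>> step_arm(increments=[[[0.002,0,0.04],[0,0,0],0.04],[[0.002,0,0.065],[0,0,0],0.04],[[0.002,0,0.074],[0,0,0],0.04],[[0.002,0,0.078],[0,0,0],0.04],[[0.002,0,0.078],[0,0,0],0.04],[[0.002,0,0.078],[0,0,0],0.04],[[0.002,0,0.078],[0,0,0],0.04]])

```text
time: 5.92
ee_pos: [0.6122, 0.3103, 0.0084]
tcp_rot: [0.629, 0.777, 0.001, 0.0]
ft_force: [0.6, -0.3, -2.0]
gripper_width: 0.0544
grip_force: 64.8
```

>>> step_arm(increments=[[[0,0,0],[0,0,0],0.068],[[0,0,0],[0,0,0],0.068],[[0,0,0],[0,0,0],0.068],[[0,0,-0.03],[0,0,0],0.068],[[0,0,-0.09],[0,0,0],0.068],[[0,0,-0.15],[0,0,0],0.068],[[0,0,-0.15],[0,0,0],0.068],[[0,0,-0.15],[0,0,0],0.068]])

```text
time: 6.92
ee_pos: [0.6116, 0.3099, 0.1575]
tcp_rot: [0.629, 0.777, 0.0, 0.0]
ft_force: [-0.1, -0.5, -1.0]
gripper_width: 0.0681
grip_force: 0.0
```

```bash
cat >> h.py <<'E'
def dots(im,c,z,near,rad=.08):
    return [o for o in find(im,c,"black",z,near,rad) if o["L"]<26 and o["W"]>12]
E
python3 - <<'E'
from h import *
im,c=grab("wrist","w4")
print(find(im,c,"oak",.023,amin=200))
print(find(im,c,"green",.01,amin=200))
print(dots(im,c,.023,(.611,.309)))
im,c=grab("top")
print(find(im,c,"black",.0305,(.44,.02),.09,m=cv2.inRange(cv2.cvtColor(im,cv2.COLOR_RGB2GRAY),0,75)))
E
```

```text
[{'c': (611.8, 311.0), 'L': 129.6, 'W': 55.5, 'ang': -77.8, 'a': 4766.0, 'px': (np.float64(259.0), np.float64(175.9)), 'cen': (611.7, 317.4)}]
[{'c': (611.6, 309.7), 'L': 154.5, 'W': 129.6, 'ang': -77.8, 'a': 15486.5, 'px': (np.float64(257.4), np.float64(172.2)), 'cen': (609.9, 317.9)}, {'c': (346.1, 362.6), 'L': 132.0, 'W': 12.2, 'ang': 85.3, 'a': 1249.0, 'px': (np.float64(4.7), np.float64(75.1)), 'cen': (344.4, 362.4)}]
[{'c': (620.3, 272.0), 'L': 15.7, 'W': 14.5, 'ang': 12.0, 'a': 143.0, 'px': (np.float64(257.9), np.float64(216.0)), 'cen': (620.2, 272.0)}, {'c': (603.1, 350.0), 'L': 16.5, 'W': 15.9, 'ang': 38.7, 'a': 192.5, 'px': (np.float64(257.7), np.float64(144.0)), 'cen': (603.3, 350.2)}]
[{'c': (431.9, 7.0), 'L': 96.4, 'W': 5.3, 'ang': -0.1, 'a': 70.5, 'px': (np.float64(269.0), np.float64(181.4)), 'cen': (430.6, 6.9)}]
```

```bash
python3 -c "
from h import *
plan(431,7,140,90)"
```

```text
shift [-0.2585, -0.2383, 0.0166] turn z -78.0 | yaw 12.0 tilt [-0.18 -0.09] q6 1.83 t 7.025
```

In the tool's units: -78 degrees / 90 = -0.8667.

>>> step_arm(increments=[[[-0.258,-0.238,0.017],[0,0,-0.8667],0.05],[[-0.258,-0.238,0.017],[0,0,-0.8667],0.05],[[-0.258,-0.238,0.017],[0,0,-0.8667],0.05],[[-0.258,-0.238,0.017],[0,0,-0.8667],0.05],[[-0.258,-0.238,0.017],[0,0,-0.8667],0.05],[[-0.258,-0.238,0.017],[0,0,-0.8667],0.05],[[-0.258,-0.238,0.017],[0,0,-0.8667],0.05],[[-0.258,-0.238,0.017],[0,0,-0.8667],0.05]])

```text
time: 8.02
ee_pos: [0.4305, 0.0074, 0.139]
tcp_rot: [-0.0, 1.0, -0.0, -0.002]
ft_force: [0.6, 0.6, -0.4]
gripper_width: 0.0499
grip_force: 0.0
```

>>> step_arm(increments=[[[0,0,0],[0,0,0],0.05],[[0,0,0],[0,0,0],0.05]])

```text
time: 8.28
ee_pos: [0.4318, 0.0082, 0.1397]
tcp_rot: [0.0, 1.0, -0.0, -0.001]
ft_force: [0.3, 0.1, -0.2]
gripper_width: 0.05
grip_force: 0.0
```

```bash
python3 - <<'E'
from h import *
im,c=grab("wrist","w5")
g=cv2.inRange(cv2.cvtColor(im,cv2.COLOR_RGB2GRAY),0,60)
print(find(im,c,"black",.035,(.431,.007),.06,m=g))
plan(431,7,140,90)
E
```

```text
[{'c': (430.6, 7.7), 'L': 98.1, 'W': 11.0, 'ang': -0.4, 'a': 890.0, 'px': (np.float64(256.1), np.float64(186.5)), 'cen': (426.7, 7.1)}]
shift [0.001, -0.0013, -0.0001] turn z -0.0 | yaw 90.0 tilt [-0.08 -0.  ] q6 0.02 t 8.325
```

View pics/w5.png

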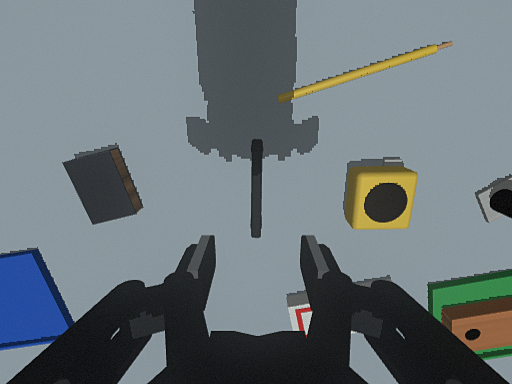

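>>> step_arm(increments=[[[0.001,-0.001,0.05],[0,0,0],0.05],[[0.001,-0.001,0.1],[0,0,0],0.05],[[0.001,-0.001,0.128],[0,0,0],0.05],[[0.001,-0.001,0.128],[0,0,0],0.05],[[0.001,-0.001,0.128],[0,0,0],0.0],[[0.001,-0.001,0.128],[0,0,0],0.0],[[0.001,-0.001,0.128],[0,0,0],0.0],[[0.001,-0.001,0.128],[0,0,0],0.0]])

```text
time: 9.32
ee_pos: [0.4329, 0.0072, 0.0139]
tcp_rot: [0.0, 1.0, 0.0, 0.002]
ft_force: [-0.1, -0.2, 6.1]
gripper_width: 0.0087
grip_force: 58.9
```

>>> step_arm(increments=[[[0,0,0],[0,0,0],0.0],[[0,0,0],[0,0,0],0.0],[[0,0,-0.04],[0,0,0],0.0],[[0,0,-0.09],[0,0,0],0.0],[[0,0,-0.09],[0,0,0],0.0],[[0,0,-0.09],[0,0,0],0.0]])

```text
time: 10.07
ee_pos: [0.4313, 0.0071, 0.1026]
tcp_rot: [0.0, 1.0, 0.0, 0.0]
ft_force: [1.1, 0.2, -0.4]
gripper_width: 0.0087
grip_force: 59.0
```

```bash
python3 - <<'E'
from h import *
im,c=grab("wrist","w6")
g=cv2.inRange(cv2.cvtColor(im,cv2.COLOR_RGB2GRAY),0,60); g[300:]=0
z=r.sense()["ee_pos"][2]+.023
print(r.sense()["ee_pos"],find(im,c,"black",z,(.431,.007),.06,m=g))
plan(611.7,311,100,12.2)
E
```

```text
[0.43052817 0.00710284 0.10187774] [{'c': (413.8, 7.6), 'L': 126.9, 'W': 74.1, 'ang': -90.0, 'a': 7695.5, 'px': (np.float64(257.6), np.float64(265.7)), 'cen': (429.9, 7.3)}]
shift [-0.1811, 0.3039, 0.0016] turn z 77.8 | yaw 90.0 tilt [-0.07 -0.  ] q6 0.02 t 10.125
```

View pics/w6.png

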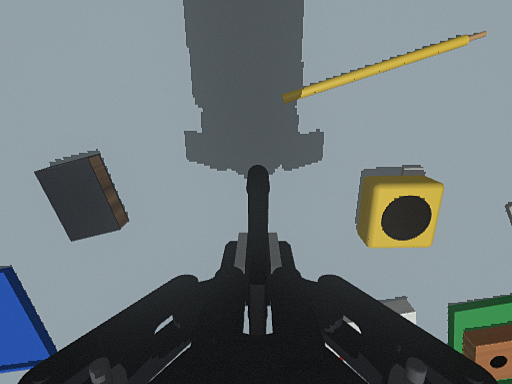

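The handle is held midway, with its far end at pixel (258,167). I carry it over to the dots.

In the tool's units: 77.8 degrees / 90 = 0.8644.

>>> step_arm(increments=[[[-0.181,0.304,0.002],[0,0,0.8644],0.0],[[-0.181,0.304,0.002],[0,0,0.8644],0.0],[[-0.181,0.304,0.002],[0,0,0.8644],0.0],[[-0.181,0.304,0.002],[0,0,0.8644],0.0],[[-0.181,0.304,0.002],[0,0,0.8644],0.0],[[-0.181,0.304,0.002],[0,0,0.8644],0.0],[[-0.181,0.304,0.002],[0,0,0.8644],0.0],[[-0.181,0.304,0.002],[0,0,0.8644],0.0]])

```text
time: 11.12
ee_pos: [0.6113, 0.3114, 0.0973]
tcp_rot: [0.629, 0.778, -0.002, -0.001]
ft_force: [0.1, -0.7, -1.6]
gripper_width: 0.0085
grip_force: 59.1
```

>>> step_arm(increments=[[[0,0,0],[0,0,0],0.0],[[0,0,0],[0,0,0],0.0],[[0,0,0],[0,0,0],0.0]])

```text
time: 11.5
ee_pos: [0.6123, 0.3108, 0.1002]
tcp_rot: [0.628, 0.778, -0.0, -0.0]
ft_force: [-0.7, 0.5, -0.9]
gripper_width: 0.0087
grip_force: 59.1
```

```bash
python3 - <<'E'
from h import *
im,c=grab("wrist","w7")
s=r.sense();Q=R.from_quat(s["tcp_rot"]).as_matrix();tx=Q[:2,0]
g=cv2.inRange(cv2.cvtColor(im,cv2.COLOR_RGB2GRAY),0,60); g[230:]=0;g[:,:235]=0;g[:,280:]=0
k=np.argwhere(g>0); k=k[k[:,0]<200]; row=k[:,0].min(); col=k[k[:,0]<row+40][:,1].mean()
w=world(c,(col,row),s["ee_pos"][2]+.0205)[0]*1000; p=s["ee_pos"][:2]*1000
print(row,col,"handle mid rel TCP along x,y tool:",((w-p)@tx-50).round(1),((w-p)@Q[:2,1]).round(1))
plan(611.7,311,35,12.2)
E
```

```text
122 257.0838709677419 handle mid rel TCP along x,y tool: 23.2 -0.4
shift [0.0003, -0.0006, 0.0654] turn z -0.0 | yaw 12.2 tilt [-0.01 -0.01] q6 1.83 t 11.55
```

View pics/w7.png

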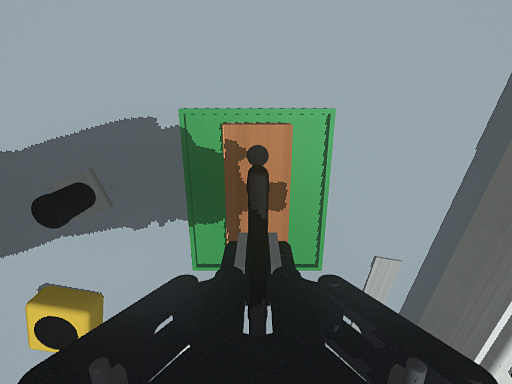

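The handle end is at (258,165) and the dot behind it at (258,155); the script had picked up a rim pixel instead.

```bash
python3 - <<'E'
from h import *
s=r.sense();Q=R.from_quat(s["tcp_rot"]).as_matrix();c=eyes.camera_info("wrist")
T=np.eye(4);T[:3,:3]=Q;T[:3,3]=s["ee_pos"];T=T@c["T_tool_cam"];c["Rm"],c["eye"]=T[:3,:3],T[:3,3]
p=s["ee_pos"][:2]*1000
for row in(164,166):
  w=world(c,(258,row),s["ee_pos"][2]+.0205)[0]*1000
  print(row,((w-p)@Q[:2,0]-50).round(1),((w-p)@Q[:2,1]).round(1))
print(world(c,(258,155),.023)[0]*1000)
E
```

```text
164 4.5 0.1
166 3.5 0.1
[604.19514237 350.4123553 ]
```

```bash
python3 - <<'E'
from h import *
s=r.sense();Q=R.from_quat(s["tcp_rot"]).as_matrix();c=eyes.camera_info("wrist")
T=np.eye(4);T[:3,:3]=Q;T[:3,3]=s["ee_pos"];T=T@c["T_tool_cam"];c["Rm"],c["eye"]=T[:3,:3],T[:3,3]
for row in(164,166):
  w=world(c,(258,row),s["ee_pos"][2]-.0125)[0]*1000
  print(row,((w-s["ee_pos"][:2]*1000)@Q[:2,0]-46).round(1))
E
```

```text
164 1.2
166 -0.0
```

>>> step_arm(increments=[[[0,-0.0005,0.035],[0,0,0],0.0],[[0,-0.0005,0.055],[0,0,0],0.0],[[0,-0.0005,0.061],[0,0,0],0.0],[[0,-0.0005,0.064],[0,0,0],0.0],[[0,-0.0005,0.064],[0,0,0],0.0],[[0,-0.0005,0.064],[0,0,0],0.0],[[0,-0.0005,0.064],[0,0,0],0.0]])

```text
time: 12.42
ee_pos: [0.6124, 0.3113, 0.0371]
tcp_rot: [0.628, 0.778, 0.001, 0.0]
ft_force: [0.1, 0.1, -0.1]
gripper_width: 0.0087
grip_force: 59.2
```

>>> step_arm(increments=[[[0,0,0],[0,0,0],0.03],[[0,0,0],[0,0,0],0.03],[[0,0,0],[0,0,0],0.03],[[0,0,-0.03],[0,0,0],0.03],[[0,0,-0.08],[0,0,0],0.03],[[0,0,-0.12],[0,0,0],0.03],[[0,0,-0.12],[0,0,0],0.03],[[0,0,-0.12],[0,0,0],0.03]])

```text
time: 13.42
ee_pos: [0.6117, 0.3108, 0.1561]
tcp_rot: [0.628, 0.778, -0.0, -0.0]
ft_force: [-0.4, -0.2, -0.6]
gripper_width: 0.0305
grip_force: 0.0
```

```bash
python3 - <<'E'
from h import *
im,c=grab("wrist","w8")
g=cv2.inRange(cv2.cvtColor(im,cv2.COLOR_RGB2GRAY),0,60)
print(find(im,c,"black",.058,(.611,.311),.06,m=g))
print(find(im,c,"oak",.023,(.611,.311),.06,amin=200))
im,c=grab("top")
h=cv2.cvtColor(im,cv2.COLOR_RGB2HSV)
for lo in ((0,0,120),(0,0,150)): print(find(im,c,"white",.019,(.593,.14),.05,m=cv2.inRange(h,lo,(180,60,255)),amin=100))
plan(593,141,160,14)
E
```

```text
[{'c': (611.2, 313.0), 'L': 100.5, 'W': 15.1, 'ang': -77.7, 'a': 1104.5, 'px': (np.float64(257.8), np.float64(186.0)), 'cen': (610.4, 318.1)}]
[{'c': (599.8, 286.4), 'L': 85.9, 'W': 21.6, 'ang': -77.8, 'a': 734.0, 'px': (np.float64(240.3), np.float64(212.6)), 'cen': (600.3, 273.3)}, {'c': (611.9, 311.2), 'L': 129.2, 'W': 55.4, 'ang': -77.8, 'a': 2996.5, 'px': (np.float64(264.9), np.float64(164.8)), 'cen': (615.0, 331.7)}]
[]
[]
shift [-0.1619, -0.0534, -0.005] turn z -1.8 | yaw 12.2 tilt [-0.16 -0.08] q6 1.83 t 13.525
```

View pics/w8.png

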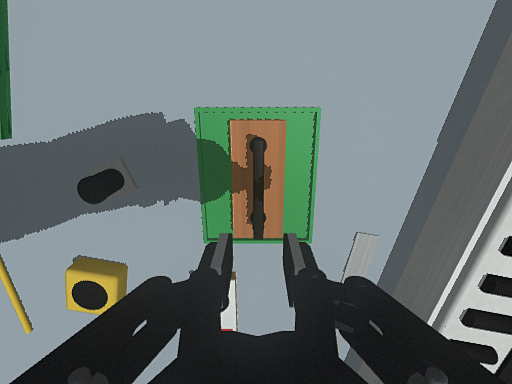

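The handle stands upright on the oak panel in the green tray, at about (258,186), with its feet on the dots. Next is the white panel.

In the tool's units: -1 degrees / 90 = -0.0111.

>>> step_arm(increments=[[[-0.162,-0.053,-0.005],[0,0,-0.0111],0.085],[[-0.162,-0.053,-0.005],[0,0,-0.0111],0.085],[[-0.162,-0.053,-0.005],[0,0,-0.0111],0.085],[[-0.162,-0.053,-0.005],[0,0,-0.0111],0.085],[[-0.162,-0.053,-0.005],[0,0,-0.0111],0.085],[[-0.162,-0.053,-0.005],[0,0,-0.0111],0.085]])

```text
time: 14.28
ee_pos: [0.5943, 0.1427, 0.1609]
tcp_rot: [0.621, 0.784, -0.0, -0.0]
ft_force: [-0.1, 0.5, 0.2]
gripper_width: 0.0852
grip_force: 0.0
```

```bash
cat >> h.py <<'E'
def white(im,c,z):
    """red square and black ring centres on plane z, from hulls of the marks"""
    h=cv2.cvtColor(im,cv2.COLOR_RGB2HSV)
    red=find(im,c,"red",z,m=cv2.inRange(h,(0,90,60),(9,255,255))|cv2.inRange(h,(170,90,60),(180,255,255)),amin=200)
    red=[o for o in red if 38<o["L"]<54 and o["W"]>36]
    ring=[]
    if red:
        q=np.array(red[0]["c"])/1000
        ring=[o for o in find(im,c,"black",z,q,.09,m=cv2.inRange(h[:,:,2],0,80),amin=200) if 34<o["L"]<46 and o["W"]>32]
    return red,ring
E
python3 - <<'E'
from h import *
im,c=grab("wrist","w9")
print(white(im,c,.019)); plan(593,141,0,13)
E
```

```text
([{'c': (604.1, 80.1), 'L': 45.7, 'W': 45.4, 'ang': -77.9, 'a': 1313.5, 'px': (np.float64(253.3), np.float64(232.0)), 'cen': (603.9, 80.8)}], [{'c': (589.4, 146.6), 'L': 39.4, 'W': 38.3, 'ang': 13.4, 'a': 969.0, 'px': (np.float64(254.0), np.float64(175.9)), 'cen': (589.3, 147.2)}])
shift [-0.0014, -0.0017, 0.161] turn z 0.3 | yaw 13.3 tilt [-0.03  0.01] q6 1.57 t 14.325
```

View pics/w9.png

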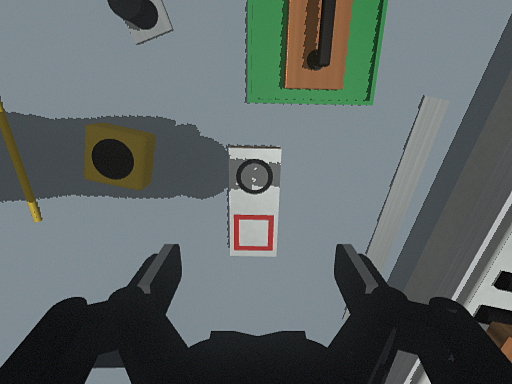

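The white panel is at (255,200) in the picture: ring at (254,176), red square at (253,232). Its centre works out at (596.7,113.4) mm.

In the tool's units: 0.8 degrees / 90 = 0.0089.

>>> step_arm(increments=[[[-0.029,-0.0044,0.05],[0,0,0.0089],0.085],[[-0.029,-0.0044,0.1],[0,0,0.0089],0.085],[[-0.029,-0.0044,0.145],[0,0,0.0089],0.085],[[-0.029,-0.0044,0.16],[0,0,0.0089],0.085],[[-0.029,-0.0044,0.16],[0,0,0.0089],0.085],[[-0.029,-0.0044,0.16],[0,0,0.0089],0.04],[[-0.029,-0.0044,0.16],[0,0,0.0089],0.04],[[-0.029,-0.0044,0.16],[0,0,0.0089],0.04]])

```text
time: 15.32
ee_pos: [0.5989, 0.1127, 0.004]
tcp_rot: [0.627, 0.779, 0.002, 0.002]
ft_force: [0.7, 0.9, 6.2]
gripper_width: 0.0544
grip_force: 64.8
```

>>> step_arm(increments=[[[0,0,0],[0,0,0],0.04],[[0,0,0],[0,0,0],0.04],[[0,0,0],[0,0,0],0.04],[[0,0,-0.04],[0,0,0],0.04],[[0,0,-0.09],[0,0,0],0.04],[[0,0,-0.09],[0,0,0],0.04],[[0,0,-0.09],[0,0,0],0.04]])

```text
time: 16.2
ee_pos: [0.5966, 0.1122, 0.0917]
tcp_rot: [0.627, 0.779, 0.0, 0.0]
ft_force: [-0.2, -0.4, -1.0]
gripper_width: 0.0541
grip_force: 64.0
```

```bash
python3 - <<'E'
from h import *
im,c=grab("wrist","w10")
s=r.sense();print(s["ee_pos"])
print(white(im,c,s["ee_pos"][2]+.0165)); plan(591.5,-317.8,90,10)
E
```

```text
[0.59577635 0.11201539 0.09073721]
([{'c': (602.7, 84.0), 'L': 45.9, 'W': 38.0, 'ang': 12.4, 'a': 1549.5, 'px': (np.float64(257.1), np.float64(294.9)), 'cen': (601.1, 90.2)}], [{'c': (588.8, 146.3), 'L': 39.6, 'W': 39.1, 'ang': 61.1, 'a': 4540.0, 'px': (np.float64(257.2), np.float64(198.4)), 'cen': (588.7, 147.1)}])
shift [-0.4189, -0.0964, 0.0009] turn z 2.4 | yaw 12.4 tilt [-0.09 -0.02] q6 1.54 t 16.25
```

In the tool's units: 2.4 degrees / 90 = 0.0267.

>>> step_arm(increments=[[[-0.42,-0.0964,0.001],[0,0,0.0267],0.04],[[-0.42,-0.0964,0.001],[0,0,0.0267],0.04],[[-0.42,-0.0964,0.001],[0,0,0.0267],0.04],[[-0.42,-0.0964,0.001],[0,0,0.0267],0.04],[[-0.42,-0.0964,0.001],[0,0,0.0267],0.04],[[-0.42,-0.0964,0.001],[0,0,0.0267],0.04],[[-0.42,-0.0964,0.001],[0,0,0.0267],0.04],[[-0.42,-0.0964,0.001],[0,0,0.0267],0.04]])

```text
time: 17.25
ee_pos: [0.5912, -0.3227, 0.0882]
tcp_rot: [0.645, 0.764, -0.001, -0.001]
ft_force: [0.1, 0.8, -1.1]
gripper_width: 0.0545
grip_force: 63.9
```

>>> step_arm(increments=[[[0,0,0],[0,0,0],0.04],[[0,0,0],[0,0,0],0.04],[[0,0,0],[0,0,0],0.04]])

```text
time: 17.62
ee_pos: [0.5928, -0.3171, 0.0903]
tcp_rot: [0.642, 0.767, -0.0, -0.0]
ft_force: [-0.0, 0.3, -0.9]
gripper_width: 0.0543
grip_force: 63.9
```

```bash
python3 - <<'E'
from h import *
im,c=grab("wrist","w11")
s=r.sense();print(s["ee_pos"]);tx=R.from_quat(s["tcp_rot"]).as_matrix()[:2,0]
a,b=white(im,c,s["ee_pos"][2]+.0165); print(a,b)
if b: print("panel",np.array(b[0]["c"])-34*tx)
o=max(find(im,c,"blue",.01,amin=200),key=lambda o:o["a"]);print(o)
h=[w for w in (o["L"],o["W"])]; t=np.array([np.cos(np.radians(o["ang"])),np.sin(np.radians(o["ang"]))])
print("tx",tx); plan(591.7,-318.9,8,10)
E
```

```text
[ 0.59287194 -0.31735153  0.0905265 ]
[{'c': (597.5, -344.5), 'L': 45.5, 'W': 37.7, 'ang': 10.2, 'a': 1533.5, 'px': (np.float64(257.1), np.float64(294.9)), 'cen': (596.3, -338.4)}] [{'c': (586.3, -282.4), 'L': 39.2, 'W': 38.8, 'ang': 55.0, 'a': 4528.5, 'px': (np.float64(257.2), np.float64(198.4)), 'cen': (586.2, -281.5)}]
panel [ 592.25622269 -315.87421902]
{'c': (588.5, -300.7), 'L': 129.9, 'W': 120.1, 'ang': 9.8, 'a': 4199.0, 'px': (np.float64(273.9), np.float64(138.7)), 'cen': (596.5, -262.3)}
tx [-0.17518302  0.98453585]
shift [-0.0013, -0.0014, 0.0825] turn z 0.1 | yaw 10.1 tilt [-0.02  0.01] q6 0.9 t 17.675
```

View pics/w11.png

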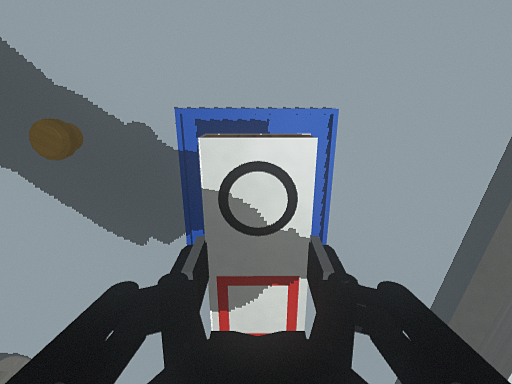

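The white panel hangs squarely over the blue tray (ring at (258,198)). I correct it by (-2, -1) mm and lower it.

In the tool's units: 0.3 degrees / 90 = 0.0033.

>>> step_arm(increments=[[[-0.002,-0.001,0.045],[0,0,0.0033],0.04],[[-0.002,-0.001,0.07],[0,0,0.0033],0.04],[[-0.002,-0.001,0.079],[0,0,0.0033],0.04],[[-0.002,-0.001,0.083],[0,0,0.0033],0.04],[[-0.002,-0.001,0.083],[0,0,0.0033],0.04],[[-0.002,-0.001,0.083],[0,0,0.0033],0.04],[[-0.002,-0.001,0.083],[0,0,0.0033],0.04]])

```text
time: 18.55
ee_pos: [0.5926, -0.3211, 0.0082]
tcp_rot: [0.645, 0.764, 0.0, 0.001]
ft_force: [0.2, 1.0, 0.1]
gripper_width: 0.0545
grip_force: 63.9
```

>>> step_arm(increments=[[[0,0,0],[0,0,0],0.068],[[0,0,0],[0,0,0],0.068],[[0,0,0],[0,0,0],0.068],[[0,0,-0.03],[0,0,0],0.068],[[0,0,-0.09],[0,0,0],0.068],[[0,0,-0.15],[0,0,0],0.068],[[0,0,-0.15],[0,0,0],0.068],[[0,0,-0.15],[0,0,0],0.068]])

```text
time: 19.55
ee_pos: [0.5919, -0.3208, 0.1575]
tcp_rot: [0.645, 0.764, 0.0, 0.0]
ft_force: [-1.0, 0.4, -0.7]
gripper_width: 0.068
grip_force: 0.0
```

```bash
python3 - <<'E'
from h import *
im,c=grab("wrist","w12")
a,b=white(im,c,.023); print(a,b)
print(find(im,c,"blue",.01,(.59,-.318),.06,amin=200))
print(find(im,c,"brass",.023,(.426,-.292),.06))
plan(426,-291,130,10)
E
```

```text
[{'c': (597.9, -353.7), 'L': 46.0, 'W': 45.5, 'ang': 9.7, 'a': 1532.0, 'px': (np.float64(257.8), np.float64(210.9)), 'cen': (597.9, -353.0)}] [{'c': (586.1, -286.9), 'L': 38.7, 'W': 38.6, 'ang': 55.6, 'a': 1093.0, 'px': (np.float64(257.7), np.float64(150.1)), 'cen': (586.3, -286.4)}]
[{'c': (591.5, -317.8), 'L': 155.1, 'W': 129.6, 'ang': -80.0, 'a': 15582.0, 'px': (np.float64(257.5), np.float64(169.3)), 'cen': (590.1, -309.6)}]
[]
shift [0.0567, -0.1578, 0.0266] turn z -0.3 | yaw 9.7 tilt [-0.12  0.06] q6 0.91 t 19.6
```

>>> step_arm(increments=[[[0.057,-0.158,0.027],[0,0,0],0.068],[[0.057,-0.158,0.027],[0,0,0],0.068],[[0.057,-0.158,0.027],[0,0,0],0.068],[[0.057,-0.158,0.027],[0,0,0],0.068],[[0.057,-0.158,0.027],[0,0,0],0.068],[[0.057,-0.158,0.027],[0,0,0],0.068]])

```text
time: 20.35
ee_pos: [0.4282, -0.2918, 0.1304]
tcp_rot: [0.645, 0.764, 0.0, 0.001]
ft_force: [0.2, 0.3, 0.1]
gripper_width: 0.0679
grip_force: 0.0
```

```bash
python3 - <<'E'
from h import *
im,c=grab("wrist","w13")
h=cv2.cvtColor(im,cv2.COLOR_RGB2HSV)
for z in (.019,.023):print(find(im,c,"brass",z,(.426,-.292),.06,m=cv2.inRange(h,(12,100,50),(26,255,255)),amin=60))
plan(426,-291,6,10)
E
```

```text
[{'c': (425.3, -292.7), 'L': 32.0, 'W': 30.4, 'ang': 79.7, 'a': 666.5, 'px': (np.float64(253.5), np.float64(189.1)), 'cen': (424.4, -292.6)}]
[{'c': (425.1, -291.4), 'L': 31.5, 'W': 29.9, 'ang': 79.7, 'a': 666.5, 'px': (np.float64(253.5), np.float64(189.1)), 'cen': (424.3, -291.3)}]
shift [0.0012, -0.0021, 0.1245] turn z -0.3 | yaw 9.7 tilt [ 0.05 -0.03] q6 0.8 t 20.4
```

View pics/w13.png

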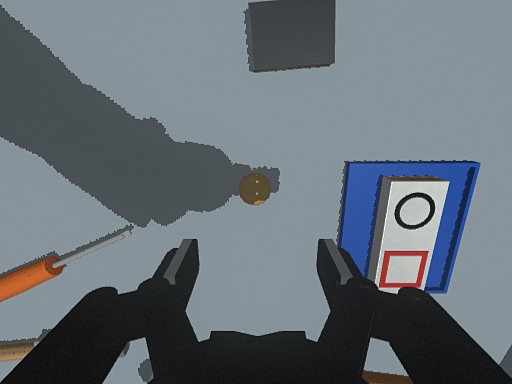

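The knob is at (254,189) and the white panel lies flat in the blue tray. I grip the knob next.

>>> step_arm(increments=[[[0.0003,-0.003,0.05],[0,0,0],0.068],[[0.0003,-0.003,0.1],[0,0,0],0.068],[[0.0003,-0.003,0.12],[0,0,0],0.068],[[0.0003,-0.003,0.125],[0,0,0],0.068],[[0.0003,-0.003,0.125],[0,0,0],0.02],[[0.0003,-0.003,0.125],[0,0,0],0.02],[[0.0003,-0.003,0.125],[0,0,0],0.02],[[0.0003,-0.003,0.125],[0,0,0],0.02]])

```text
time: 21.4
ee_pos: [0.425, -0.2922, 0.007]
tcp_rot: [0.645, 0.764, 0.0, 0.002]
ft_force: [-0.1, 0.4, 5.5]
gripper_width: 0.0292
grip_force: 59.2
```

>>> step_arm(increments=[[[0,0,0],[0,0,0],0.02],[[0,0,0],[0,0,0],0.02],[[0,0,-0.04],[0,0,0],0.02],[[0,0,-0.09],[0,0,0],0.02],[[0,0,-0.09],[0,0,0],0.02],[[0,0,-0.09],[0,0,0],0.02]])

```text
time: 22.15
ee_pos: [0.4234, -0.2913, 0.0954]
tcp_rot: [0.645, 0.764, -0.0, 0.0]
ft_force: [-0.4, 0.6, -1.6]
gripper_width: 0.0292
grip_force: 59.7
```

```bash
python3 - <<'E'
from h import *
im,c=grab("wrist","w14")
h=cv2.cvtColor(im,cv2.COLOR_RGB2HSV);s=r.sense();p=s["ee_pos"];Q=R.from_quat(s["tcp_rot"]).as_matrix()
for z in (.021,.017):
  o=find(im,c,"brass",p[2]+z,p,.04,m=cv2.inRange(h,(12,100,50),(26,255,255)),amin=60);print(o)
  for k in o: print(np.array([*(np.array(k["c"])-p[:2]*1000),0])@Q)
plan(586.2,-286.7,95,9.7)
E
```

```text
[{'c': (422.6, -285.3), 'L': 35.0, 'W': 28.0, 'ang': -82.0, 'a': 2514.0, 'px': (np.float64(257.4), np.float64(255.1)), 'cen': (422.2, -285.1)}]
[5.50282909 0.71145713 0.00559113]
[{'c': (423.0, -287.7), 'L': 36.1, 'W': 28.9, 'ang': -82.0, 'a': 2514.0, 'px': (np.float64(257.4), np.float64(255.1)), 'cen': (422.7, -287.5)}]
[3.06974457e+00 7.01890862e-01 2.73150925e-03]
shift [-0.0234, 0.1617, -0.0006] turn z -0.0 | yaw 9.7 tilt [-0.08  0.05] q6 0.8 t 22.2
```

View pics/w14.png

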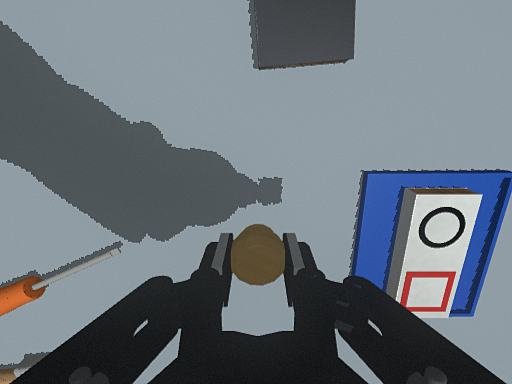

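The knob is held upright between the pads at (258,255). I move to the ring.

>>> step_arm(increments=[[[-0.0234,0.162,0],[0,0,0],0.02],[[-0.0234,0.162,0],[0,0,0],0.02],[[-0.0234,0.162,0],[0,0,0],0.02],[[-0.0234,0.162,0],[0,0,0],0.02],[[-0.0234,0.162,0],[0,0,0],0.02],[[-0.0234,0.162,0],[0,0,0],0.02]])

```text
time: 22.95
ee_pos: [0.5854, -0.287, 0.0947]
tcp_rot: [0.645, 0.764, -0.0, -0.001]
ft_force: [-0.1, -0.2, -0.7]
gripper_width: 0.029
grip_force: 59.8
```

```bash
python3 - <<'E'
from h import *
plan(586.2,-286.7,29,9.7)
E
```

```text
shift [0.0001, 0.001, 0.0657] turn z -0.1 | yaw 9.6 tilt [-0.14  0.06] q6 0.95 t 22.95
```

>>> step_arm(increments=[[[0,0.0005,0.035],[0,0,0],0.02],[[0,0.0005,0.055],[0,0,0],0.02],[[0,0.0005,0.062],[0,0,0],0.02],[[0,0.0005,0.066],[0,0,0],0.02],[[0,0.0005,0.066],[0,0,0],0.02],[[0,0.0005,0.066],[0,0,0],0.02],[[0,0.0005,0.066],[0,0,0],0.02]])

```text
time: 23.82
ee_pos: [0.5883, -0.2874, 0.0301]
tcp_rot: [0.645, 0.764, 0.0, 0.001]
ft_force: [-1.0, -0.7, 1.4]
gripper_width: 0.0291
grip_force: 60.0
```

>>> step_arm(increments=[[[0,0,0],[0,0,0],0.055],[[0,0,0],[0,0,0],0.055],[[0,0,0],[0,0,0],0.055],[[0,0,-0.03],[0,0,0],0.055],[[0,0,-0.08],[0,0,0],0.055],[[0,0,-0.13],[0,0,0],0.055],[[0,0,-0.13],[0,0,0],0.055],[[0,0,-0.13],[0,0,0],0.055]])

```text
time: 24.82
ee_pos: [0.5876, -0.287, 0.1592]
tcp_rot: [0.645, 0.764, -0.0, -0.0]
ft_force: [-0.3, 0.0, -0.5]
gripper_width: 0.055
grip_force: 0.0
```

```bash
python3 - <<'E'
from h import *
im,c=grab("wrist","w15")
h=cv2.cvtColor(im,cv2.COLOR_RGB2HSV)
print(find(im,c,"brass",.044,(.586,-.287),.05,m=cv2.inRange(h,(12,100,50),(26,255,255)),amin=60))
h[:,:,2]
print(white(im,c,.023)); 
im,c=grab("top")
print(find(im,c,"black",.046,(.451,.274),.05,m=cv2.inRange(cv2.cvtColor(im,cv2.COLOR_RGB2GRAY),0,55)))
plan(451,273,140,10)
E
```

```text
[{'c': (584.4, -290.2), 'L': 31.9, 'W': 20.8, 'ang': -46.8, 'a': 93.0, 'px': (np.float64(255.6), np.float64(195.2)), 'cen': (587.0, -294.9)}]
([{'c': (597.9, -353.4), 'L': 46.0, 'W': 45.2, 'ang': 9.8, 'a': 1361.5, 'px': (np.float64(256.5), np.float64(237.5)), 'cen': (597.8, -352.8)}], [{'c': (584.5, -284.4), 'L': 39.6, 'W': 32.9, 'ang': 38.6, 'a': 223.5, 'px': (np.float64(254.3), np.float64(173.4)), 'cen': (582.6, -278.1)}])
[{'c': (448.4, 270.5), 'L': 32.3, 'W': 22.1, 'ang': 45.6, 'a': 76.0, 'px': (np.float64(167.8), np.float64(173.3)), 'cen': (448.2, 271.5)}]
shift [0.5744, -0.0395, 0.0189] turn z -0.3 | yaw 9.7 tilt [-0.17  0.08] q6 0.95 t 24.925
```

>>> step_arm(increments=[[[0.574,-0.04,0.019],[0,0,0],0.07],[[0.574,-0.04,0.019],[0,0,0],0.07],[[0.574,-0.04,0.019],[0,0,0],0.07],[[0.574,-0.04,0.019],[0,0,0],0.07],[[0.574,-0.04,0.019],[0,0,0],0.07],[[0.574,-0.04,0.019],[0,0,0],0.07],[[0.574,-0.04,0.019],[0,0,0],0.07],[[0.574,-0.04,0.019],[0,0,0],0.07]])

```text
time: 25.92
ee_pos: [0.468, 0.1998, 0.1415]
tcp_rot: [0.645, 0.764, -0.001, -0.001]
ft_force: [1.2, 0.3, -0.2]
gripper_width: 0.0699
grip_force: 0.0
```

>>> step_arm(increments=[[[0.1,-0.009,0],[0,0,0],0.07],[[0.1,-0.009,0],[0,0,0],0.07],[[0.1,-0.009,0],[0,0,0],0.07],[[0.1,-0.009,0],[0,0,0],0.07]])

```text
time: 26.42
ee_pos: [0.4431, 0.2945, 0.1418]
tcp_rot: [0.645, 0.764, -0.001, -0.0]
ft_force: [0.8, -0.0, -0.8]
gripper_width: 0.0698
grip_force: 0.0
```

```bash
python3 - <<'E'
from h import *
im,c=grab("wrist","w16")
g=cv2.cvtColor(im,cv2.COLOR_RGB2GRAY);h=cv2.cvtColor(im,cv2.COLOR_RGB2HSV)
for t in (40,60):print("pad",find(im,c,"black",.046,(.45,.272),.06,m=cv2.inRange(g,0,t),amin=60))
x,y=map(int,pix(c,(.449,.272,.02)));print(x,y,im.shape)
C=im[max(0,y-50):y+50,max(0,x-50):x+50]
for n,m in(("s",cv2.inRange(h,(0,0,0),(180,30,255))),("s2",cv2.inRange(h,(0,0,130),(180,22,255)))):
    print(n,find(im,c,"",.005,(.45,.272),.06,m=m,amin=60))
print(h[y-30:y+31:5,x-30:x+31:5].tolist().__len__())
for row in h[y-30:y+31:6,x-36:x+37:6]: print(" ".join("%3d/%3d/%3d"%tuple(p) for p in row))
plan(448,271,7,None)
E
```

```text
pad [{'c': (446.0, 290.7), 'L': 24.4, 'W': 17.6, 'ang': 19.6, 'a': 224.0, 'px': (np.float64(260.5), np.float64(197.0)), 'cen': (446.2, 292.1)}]
pad [{'c': (450.5, 281.6), 'L': 37.8, 'W': 26.9, 'ang': -80.2, 'a': 816.5, 'px': (np.float64(262.5), np.float64(208.3)), 'cen': (450.0, 281.2)}]
259 206 (384, 512, 3)
s [{'c': (453.6, 276.4), 'L': 71.7, 'W': 55.4, 'ang': -50.4, 'a': 1640.0, 'px': (np.float64(262.5), np.float64(199.5)), 'cen': (451.8, 275.3)}]
s2 [{'c': (467.7, 278.8), 'L': 28.3, 'W': 9.2, 'ang': -57.4, 'a': 128.5, 'px': (np.float64(278.4), np.float64(200.6)), 'cen': (469.2, 277.0)}]
13
101/ 31/ 90 101/ 31/ 90 105/ 27/ 94  96/ 29/ 88 103/ 34/ 91 103/ 33/ 92  96/ 28/ 92  98/ 34/ 91  85/ 18/ 85 103/ 33/ 92  99/ 30/160 101/ 34/163 101/ 31/164
104/ 31/ 91 102/ 28/ 91 100/ 34/ 91 104/ 30/ 94  98/ 32/ 87 104/ 32/ 89  80/  9/ 84  90/ 12/ 88  72/ 14/ 89 100/ 31/174 100/ 33/164 101/ 31/162 101/ 30/163
 99/ 28/ 92  97/ 37/ 90 102/ 28/ 90  95/ 18/ 83  90/  9/ 85  75/ 11/ 90  84/ 15/ 85  80/  9/ 85  98/ 12/ 84  90/ 13/ 78 101/ 33/162 101/ 33/163 101/ 33/163
103/ 34/ 91 102/ 30/110  99/ 32
[... 601 characters left out ...]
161  99/ 31/162  99/ 30/162 101/ 30/162  99/ 31/165  90/ 11/ 48  98/ 19/ 54 110/ 16/ 49  90/ 25/ 52  98/ 32/152  99/ 33/161 101/ 30/163 101/ 34/163
 99/ 30/163  99/ 30/161 101/ 33/161 101/ 31/163 101/ 30/162  96/ 30/119 100/ 31/ 50  96/ 24/ 53 100/ 16/ 48 101/ 32/161 101/ 30/159 103/ 30/162  99/ 32/161
102/ 31/162  99/ 31/162 103/ 33/160 101/ 32/165 102/ 31/163 101/ 33/162 101/ 32/161 103/ 33/163 102/ 32/161  98/ 30/160 102/ 31/163 103/ 30/162 101/ 31/162
 98/ 31/162 101/ 32/161 100/ 33/160 101/ 31/162 101/ 33/163 103/ 30/162 102/ 31/162 101/ 33/162 102/ 28/162 102/ 32/161 101/ 33/164 100/ 33/163 101/ 33/164
shift [-0.0234, 0.0008, 0.1351] turn z 0 | yaw 9.6 tilt [-0.1 -0.1] q6 1.99 t 26.475
```

```bash
python3 - <<'E'
from h import *
im,c=grab("wrist","w17")
h=cv2.cvtColor(cv2.medianBlur(im,3),cv2.COLOR_RGB2HSV)
w=np.zeros(h.shape[:2],np.uint8); x,y=map(int,pix(c,(.449,.272,.02))); w[y-40:y+40,x-45:x+45]=255
dark=cv2.morphologyEx(cv2.inRange(h,(0,0,0),(180,255,66))&w,cv2.MORPH_OPEN,np.ones((3,3)))
pl=cv2.morphologyEx(cv2.inRange(h,(0,0,67),(180,21,255))&w,cv2.MORPH_OPEN,np.ones((3,3)))
print("dark46",find(im,c,"",.046,m=dark,amin=60))
for z in(0.005,0):
  P=cv2.findNonZero(pl); (cx,cy),s,a=cv2.minAreaRect((world(c,P,z)*1000).astype(np.float32)); print("plate",cx,cy,s,a)
d=cv2.cvtColor(im,cv2.COLOR_RGB2BGR)[y-40:y+40,x-45:x+45]
o=np.hstack([d,cv2.cvtColor(dark,8)[y-40:y+40,x-45:x+45],cv2.cvtColor(pl,8)[y-40:y+40,x-45:x+45]])
for row in (dark[y-36:y+36:3,x-42:x+42:2]>0)*1+(pl[y-36:y+36:3,x-42:x+42:2]>0)*2: print("".join(".#o"[v] for v in row))
plan(448,271,7,None)
E
```

```text
dark46 [{'c': (450.4, 281.1), 'L': 37.9, 'W': 26.0, 'ang': -80.3, 'a': 817.0, 'px': (np.float64(262.3), np.float64(207.9)), 'cen': (450.2, 281.1)}]
plate 450.8262634277344 275.9251403808594 (41.27725601196289, 41.526973724365234) 32.17673110961914
plate 451.2010498046875 274.1593933105469 (42.0155143737793, 42.26976776123047) 32.17679977416992
..........................................
..........................................
..........................................
.......................oooooo.............
...................ooooooooooo............
.................ooooooooooooo............
............oooooooooooooooooo............
...........oooooooo########oooo...........
............oooooo##########oooo..........
............ooooo############ooo..........
.............oooo############oooo.........
..............ooo############ooooo........
...............oo#############oooo........
................##############oooo........
................##############............
................##############............
.................#############............
.................############.............
...................########...............
..........................................
..........................................
..........................................
..........................................
..........................................
shift [-0.0233, 0.0005, 0.1354] turn z 0 | yaw 9.6 tilt [-0.07 -0.07] q6 1.99 t 26.525
```

In the tool's units: -22.4 degrees / 90 = -0.2489.

>>> step_arm(increments=[[[-0.0187,0.0043,0.03],[0,0,-0.2489],0.07],[[-0.0187,0.0043,0.06],[0,0,-0.2489],0.07],[[-0.0187,0.0043,0.06],[0,0,-0.2489],0.07],[[-0.0187,0.0043,0.1],[0,0,-0.2489],0.07],[[-0.0187,0.0043,0.125],[0,0,-0.2489],0.07],[[-0.0187,0.0043,0.1335],[0,0,-0.2489],0.07],[[-0.0187,0.0043,0.1335],[0,0,-0.2489],0.07]])

```text
time: 27.4
ee_pos: [0.4519, 0.2778, 0.0102]
tcp_rot: [0.485, 0.875, 0.0, 0.0]
ft_force: [0.7, -0.8, -0.1]
gripper_width: 0.07
grip_force: 0.0
```

>>> step_arm(increments=[[[0,0,0],[0,0,0],0.015],[[0,0,0],[0,0,0],0.015],[[0,0,0],[0,0,0],0.015],[[0,0,0],[0,0,0],0.015],[[0,0,0],[0,0,0],0.015],[[0,0,0],[0,0,0],0.015]])

```text
time: 28.15
ee_pos: [0.4518, 0.278, 0.0104]
tcp_rot: [0.484, 0.875, 0.001, 0.0]
ft_force: [-1.2, -0.6, 6.4]
gripper_width: 0.0257
grip_force: 58.4
```

>>> step_arm(increments=[[[0,0,-0.04],[0,0,0],0.015],[[0,0,-0.09],[0,0,0],0.015],[[0,0,-0.11],[0,0,0],0.015],[[0,0,-0.11],[0,0,0],0.015],[[0,0,-0.11],[0,0,0],0.015]])

```text
time: 28.78
ee_pos: [0.4505, 0.2773, 0.1184]
tcp_rot: [0.484, 0.875, -0.001, -0.0]
ft_force: [0.3, -0.4, -1.8]
gripper_width: 0.0257
grip_force: 58.9
```

```bash
python3 - <<'E'
from h import *
im,c=grab("top")
h=cv2.cvtColor(im,cv2.COLOR_RGB2HSV)
print(find(im,c,"brass",.046,(.586,-.287),.05))
plan(597.9,-353.5,120,9.7)
E
```

```text
[{'c': (589.0, -285.9), 'L': 29.3, 'W': 27.5, 'ang': -89.8, 'a': 83.0, 'px': (np.float64(379.7), np.float64(122.2)), 'cen': (588.3, -286.4)}]
shift [-0.6127, -0.21, -0.0014] turn z 22.4 | yaw 32.1 tilt [-0.14 -0.09] q6 1.56 t 28.825
```

In the tool's units: 22.4 degrees / 90 = 0.2489.

>>> step_arm(increments=[[[-0.613,-0.21,0],[0,0,0.2489],0.015],[[-0.613,-0.21,0],[0,0,0.2489],0.015],[[-0.613,-0.21,0],[0,0,0.2489],0.015],[[-0.613,-0.21,0],[0,0,0.2489],0.015],[[-0.613,-0.21,0],[0,0,0.2489],0.015],[[-0.613,-0.21,0],[0,0,0.2489],0.015],[[-0.613,-0.21,0],[0,0,0.2489],0.015],[[-0.613,-0.21,0],[0,0,0.2489],0.015]])

```text
time: 29.82
ee_pos: [0.5645, -0.2107, 0.1176]
tcp_rot: [0.645, 0.764, -0.0, -0.001]
ft_force: [0.9, -0.5, -1.5]
gripper_width: 0.0257
grip_force: 58.9
```

>>> step_arm(increments=[[[0,0,0],[0,0,0],0.015],[[0,0,0],[0,0,0],0.015]])

```text
time: 30.08
ee_pos: [0.564, -0.2086, 0.1177]
tcp_rot: [0.645, 0.764, -0.0, -0.002]
ft_force: [-0.3, -0.5, -1.3]
gripper_width: 0.0255
grip_force: 59.0
```

```bash
python3 - <<'E'
from h import *
plan(597.9,-353.5,118,9.7)
E
```

```text
shift [-0.1485, 0.0092, -0.0006] turn z -0.1 | yaw 9.6 tilt [-0.19  0.11] q6 1.05 t 30.075
```

>>> step_arm(increments=[[[-0.1485,0.009,0],[0,0,0],0.015],[[-0.1485,0.009,0],[0,0,0],0.015],[[-0.1485,0.009,0],[0,0,0],0.015],[[-0.1485,0.009,0],[0,0,0],0.015],[[-0.1485,0.009,0],[0,0,0],0.015],[[-0.1485,0.009,0],[0,0,0],0.015],[[-0.1485,0.009,0],[0,0,0],0.015],[[-0.1485,0.009,0],[0,0,0],0.015]])

```text
time: 31.08
ee_pos: [0.5993, -0.3533, 0.1198]
tcp_rot: [0.645, 0.765, 0.0, 0.0]
ft_force: [0.1, 0.8, -0.2]
gripper_width: 0.0254
grip_force: 59.0
```

```bash
python3 - <<'E'
from h import *
im,c=grab("wrist","w18")
s=r.sense();p=s["ee_pos"];Q=R.from_quat(s["tcp_rot"]).as_matrix();print(p)
h=cv2.cvtColor(cv2.medianBlur(im,3),cv2.COLOR_RGB2HSV)
pl=cv2.inRange(h,(0,0,60),(180,21,255))
# ascii view around the held leg
x,y=map(int,pix(c,p+[0,0,.0]));print(x,y)
v=h[y-70:y+70:5,x-70:x+70:3]
for row in v: print("".join("#" if q[2]<60 else "o" if q[1]<22 else "b" if 100<q[0]<130 and q[1]>120 else "r" if (q[0]<10 or q[0]>170) and q[1]>90 else "y" if 12<q[0]<28 and q[1]>80 else "." for q in row))
plan(597.9,-353.5,118,9.7)
E
```

```text
[ 0.59926064 -0.35353907  0.11974757]
257 246
.bbbbbbbbbbbboorrrrrrrrrrrrrrrrroobbbbbbbbbbbb.
.bbbbbbbbbbbb.orrooooooooooooorroobbbbbbbbbbbb.
.bbbbbbbbbbbb.orr.oooooooooooorro.bbbbbbbbbbbb.
..bbbbbbbbbbb.orr.ooooooooooo.rro.bbbbbbbbbbbb.
..bbbbbbbbbbb.orr.ooooooooooo.rrobbbbbbbbbbbb..
..bbbbbbbbbbbborr.ooooooooooorrrobbbbbbbbbbbb..
..bbbbbbbbbbbborrrooooooooooorrrobbbbbbbbbbbb..
..bbbbbbbbbbb.orrr...........rrrobbbbbbbbbbbb..
..bbbbbbbbbbbooooooooooooooooooooo.bbbbbbbbbb..
..bbbbbbbbbbboooooooooooooooooooooobbbbbbbbbb..
...bbbbbbbbbboooooooooo#ooooooooooobbbbbbbbbb..
.............oooooo##########oooooo............
............ooo##o############o##o.............
............ooo##################ooo...........
........###.ooo##################ooo.###.......
.......####ooo####################ooo###.......
.......####ooo####################ooo####......
......####oooo####################oooo####.....
......####ooo#####################oooo####.....
....########o.####################oo########...
...##########################################..
###############################################
###############################################
###############################################
###############################################
###############.################.##############
#############.....############.....############
#############..........##..........############
shift [0.0003, -0.0013, 0.0017] turn z 0.0 | yaw 9.7 tilt [ 0.01 -0.01] q6 0.87 t 31.125
```

```bash
python3 - <<'E'
from h import *
im,c=grab("wrist"); s=r.sense();p=s["ee_pos"];Q=R.from_quat(s["tcp_rot"]).as_matrix()
h=cv2.cvtColor(im,cv2.COLOR_RGB2HSV)
print([tuple(h[y,235:280].mean(0).round().astype(int)) for y in range(206,222)])
for y in(211,213,215,217):
    for z in(-.005,-.010): print(y,z,((world(c,(257,y),p[2]+z)[0]-p[:2])@Q[:2,0]*1000).round(1))
row=225;e=np.where(h[row,180:340,1]<24)[0]+180;e=e[(e>190)&(e<330)];print(e.min(),e.max())
for x in(e.min(),e.max()): print(((world(c,(x,row),p[2]-.005)[0]-p[:2])@Q[:2,1]*1000).round(1))
E
```

```text
[(np.int64(80), np.int64(42), np.int64(161)), (np.int64(80), np.int64(42), np.int64(161)), (np.int64(72), np.int64(42), np.int64(162)), (np.int64(83), np.int64(45), np.int64(167)), (np.int64(33), np.int64(41), np.int64(163)), (np.int64(56), np.int64(122), np.int64(151)), (np.int64(84), np.int64(112), np.int64(108)), (np.int64(91), np.int64(35), np.int64(88)), (np.int64(93), np.int64(14), np.int64(86)), (np.int64(90), np.int64(9), np.int64(97)), (np.int64(87), np.int64(7), np.int64(115)), (np.int64(90), np.int64(8), np.int64(107)), (np.int64(90), np.int64(9), np.int64(107)), (np.int64(91), np.int64(8), np.int64(108)), (np.int64(88), np.int64(8), np.int64(106)), (np.int64(89), np.int64(9), np.int64(95))]
211 -0.005 20.7
211 -0.01 18.6
213 -0.005 19.4
213 -0.01 17.3
215 -0.005 18.1
215 -0.01 16.0
217 -0.005 16.8
217 -0.01 14.6
192 289
-39.4
18.9
```

>>> step_arm(increments=[[[0.002,-0.0015,0.04],[0,0,0],0.015],[[0.002,-0.0015,0.07],[0,0,0],0.015],[[0.002,-0.0015,0.082],[0,0,0],0.015],[[0.002,-0.0015,0.086],[0,0,0],0.015],[[0.002,-0.0015,0.086],[0,0,0],0.015],[[0.002,-0.0015,0.086],[0,0,0],0.015],[[0.002,-0.0015,0.086],[0,0,0],0.015],[[0.002,-0.0015,0.086],[0,0,0],0.015]])

```text
time: 32.17
ee_pos: [0.5977, -0.3524, 0.0339]
tcp_rot: [0.645, 0.764, 0.0, 0.0]
ft_force: [-0.4, -1.1, -0.6]
gripper_width: 0.0257
grip_force: 59.0
```

>>> step_arm(increments=[[[0,0,0],[0,0,0],0.055],[[0,0,0],[0,0,0],0.055],[[0,0,0],[0,0,0],0.055],[[0,0,-0.03],[0,0,0],0.055],[[0,0,-0.08],[0,0,0],0.055],[[-0.05,0,-0.12],[0,0,0],0.055],[[-0.05,0,-0.12],[0,0,0],0.055],[[-0.05,0,-0.12],[0,0,0],0.055]])

```text
time: 33.17
ee_pos: [0.6055, -0.4014, 0.153]
tcp_rot: [0.645, 0.764, 0.0, -0.0]
ft_force: [-0.2, 0.1, 0.0]
gripper_width: 0.0546
grip_force: 0.0
```

```bash
python3 - <<'E'
from h import *
im,c=grab("wrist")
s=r.sense();print(s["ee_pos"])
x,y=map(int,pix(c,(.592,-.320,.03)));print(x,y)
y0,x0=max(0,y-110),max(0,x-130)
w=cv2.resize(im[y0:y0+200,x0:x0+260,::-1],None,fx=3,fy=3,interpolation=cv2.INTER_CUBIC);cv2.imwrite("pics/w19.png",w);print(x0,y0)
h=cv2.cvtColor(im,cv2.COLOR_RGB2HSV)
print("knob",find(im,c,"brass",.046,(.586,-.287),.05,m=cv2.inRange(h,(10,80,40),(28,255,255)),amin=60))
red=cv2.inRange(h,(0,90,60),(9,255,255))|cv2.inRange(h,(170,90,60),(180,255,255))
print("red",find(im,c,"",.023,(.598,-.353),.06,m=red,amin=20))
im,c=grab("top");print("knob top",find(im,c,"brass",.046,(.586,-.287),.05))
E
```

```text
[ 0.60491837 -0.40056887  0.15210607]
258 101
128 0
knob [{'c': (588.1, -287.5), 'L': 31.2, 'W': 30.3, 'ang': -80.3, 'a': 1149.0, 'px': (np.float64(260.0), np.float64(59.3)), 'cen': (588.0, -287.0)}]
red [{'c': (597.9, -353.9), 'L': 46.0, 'W': 45.3, 'ang': 9.7, 'a': 263.5, 'px': (np.float64(260.4), np.float64(127.3)), 'cen': (598.5, -343.6)}]
knob top []
```

View pics/w19.png

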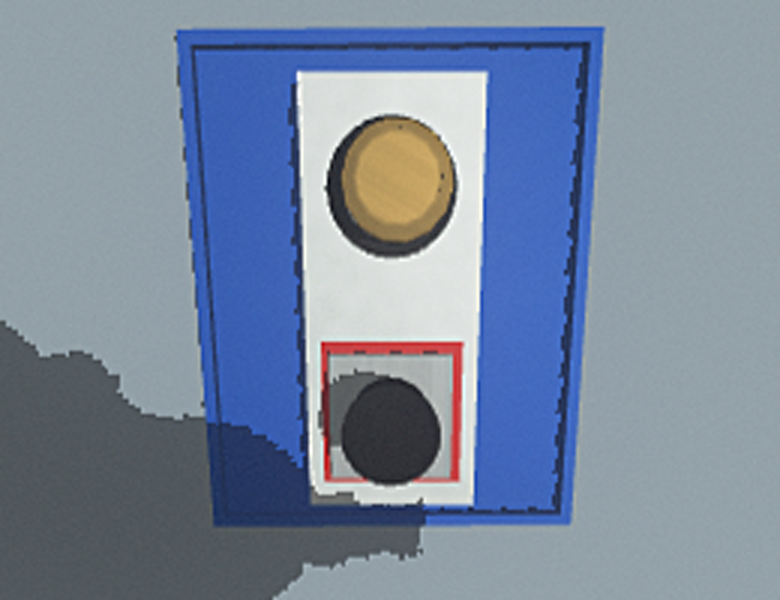

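The blue kit is right: the leg plate sits inside the red square at (392,412), and the knob stands on the ring at (392,180) with base inside it, about 2 mm off centre. I do a final check of the green kit and the items to leave alone, then hand in.

```bash
python3 - <<'E'
from h import *
im,c=grab("top")
print(find(im,c,"yellow",.032,(.445,.132),.05)[:1]); print(find(im,c,"oak",.023,(.611,.311),.06,amin=100))
print(find(im,c,"black",.058,(.611,.311),.06,m=cv2.inRange(cv2.cvtColor(im,cv2.COLOR_RGB2GRAY),0,60)))
print(order.sign_off())
E
```

```text
[{'c': (444.4, 132.3), 'L': 59.4, 'W': 55.6, 'ang': 0.6, 'a': 452.5, 'px': (np.float64(221.3), np.float64(176.1)), 'cen': (444.1, 132.7)}]
[{'c': (611.2, 309.4), 'L': 127.4, 'W': 56.7, 'ang': -78.0, 'a': 877.0, 'px': (np.float64(157.2), np.float64(115.9)), 'cen': (611.1, 309.7)}]
[{'c': (604.4, 307.3), 'L': 97.1, 'W': 23.8, 'ang': -78.0, 'a': 137.5, 'px': (np.float64(154.9), np.float64(113.2)), 'cen': (607.5, 308.8)}]
the job is handed in; nothing more can be done
None
```

Both kits are made up and the job is handed in: fittings upright on their marks, the knob and the white panel each about 2 mm off centre, the tape measure confirmed unmoved, and the grey sample never touched but not re-measured.

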